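Load the frame-jig blocks with the metal parts for a glue-up

TASK

Get the jig ready for gluing up the wooden bicycle frame: set each of the four metal parts on or in the jig block that is made to fit it (bottom-bracket shell over the fat plug, seat sleeve over the slim plug, headset cup in the wide shallow nest, dummy axle in the narrow deep socket), each the same way up as it stands now and fully home. Set the parts down rather than dropping them, and leave the ball bearing and the white lock ring where they lie.

Things in the scene. Friction and masses are not known exactly. Their poses are not given: they have to be found in the camera images.
- shell: Bottom-bracket shell: plain dark steel tube standing on end, 44 mm outside diameter, 36 mm bore right through, 68 mm tall. Origin at the centre of its underside, z up its axis. Parts and blocks stand about 100 mm apart (centres; at worst 75 mm): choose a finger direction that passes between the neighbours.
- sleeve: Seat-tube sleeve: bright aluminium tube with a red clamp collar round its top, standing on end, 56 mm tall. Tube 32 mm outside diameter; collar 40 mm outside diameter, from 42 to 56 mm up (grip here); bore 25 mm. Origin at the centre of its underside (the end without the collar), z up its axis.
- cup: Headset cup: bright aluminium ring, 28 mm tall. Body 38 mm outside diameter, tapering at the foot to 31 mm; flange 46 mm outside diameter from 18 to 28 mm up. Grip it by the flange, fingertips at least 13 mm above its underside, or they meet the nest's rim. Bore 23 to 30 mm. Origin at the centre of its underside (flange uppermost), z up its axis.
- axle: Dummy axle: solid brass pin standing on end, 24 mm diameter, 72 mm tall, foot tapered to 18 mm, a small groove round its middle. Origin at the centre of its underside, z up its axis.
- fat_post: Jig block, fixed to the bench: round plywood foot 60 mm across, 12 mm thick, with a fat white bullet-nosed plug, 30 mm diameter up to 26 mm above the bench, tapering to a 9 mm tip at 48 mm. The shell slides over it (3 mm play all round) and stands on the foot, its underside 12 mm above the bench. Origin at the centre of the block's underside, z up.
- slim_post: Jig block, fixed to the bench: round plywood foot 60 mm across, 12 mm thick, with a slim black bullet-nosed plug, 20 mm diameter up to 26 mm above the bench, tapering to a 9 mm tip at 48 mm. The sleeve slides over it, collar up (2.5 mm play all round), and stands on the foot, its underside 12 mm above the bench. Origin at the centre of the block's underside, z up.
- nest: Jig block, fixed to the bench: plywood foot 60 mm across with a wide shallow blue nest, rim 68 mm across and 26 mm above the bench, mouth tapering from 51 to 43 mm bore, flat floor 14 mm above the bench. The cup sits in it flange up, its underside on that floor (2.5 mm play), the flange 6 mm above the rim. Origin at the centre of the block's underside, z up.
- socket: Jig block, fixed to the bench: plywood foot 60 mm across with a narrow deep black socket, rim 53 mm across and 38 mm above the bench, mouth tapering from 38 to 29 mm bore, flat floor 14 mm above the bench. The axle stands upright in it on that floor (2.5 mm play all round). Origin at the centre of the block's underside, z up.
- bearing: Bystander, to be left alone: loose sealed ball bearing lying flat near the front edge of the bench, 32 mm across, 9 mm tall. Origin at the centre of its underside. To the left, the rim of the big bicycle wheel hangs over the bench 50 to 200 mm up, where y is above about -0.09: keep the wide body of the gripper out of it.
- lockring: Bystander, to be left alone: loose white ring (cassette lock ring) lying flat at the far side of the work, 36 mm across, 10 mm tall. Origin at the centre of its underside. To the right, a plywood yoke stands 0.7 m tall at about x 0.54 to 0.67, y -0.36 to -0.44: keep the arm and gripper clear of it.
Not all that is in view belongs to the job. What is meant by the axle is not orange, and is the smaller of those in its own colour.

How it is judged:
By the outcome, as a careful person would: the job done as asked, in the order asked, and still so for the second after the job is handed in, with the robot touching nothing.
It also fails if it takes over 112 s, if anything falls off the work surface, if the arm or the gripper's body presses on something with over 40 N, if the wrist force passes 120 N, or if a joint passes its speed limit or range.

ROBOT

A 6-joint arm with a two-finger parallel gripper is mounted at the origin on a cart in front of the work surface, level with it; the furniture and walls round the work are solid. World frame = base frame: x ahead of the robot, y to its left, z up, the work surface at z = 0. Lengths are in m, angles in rad, forces in N, time in s.
With the tool pointing down it reaches from about 0.325 to 0.925 m from the base axis. Payload 3.1 kg.
Tool frame: the origin (TCP) lies midway between the tips of the shut fingers; the grasp point (between the pads) lies 19 mm behind it (env.grip_point_offset is the distance from the TCP to the grasp point, in m); z points along the fingers, y is the line along which they close (so a half turn about z gives the same grasp; the last joint's range is limited). The gripper opens to 85 mm and grips with 20 to 120 N. Pads are 22 mm wide; open, the fingers measure 114 mm over their backs; the gripper's body (76 mm by 85 mm) begins 54 mm behind the grasp point. The pads swing forward as they close: fully open they stand 13 mm farther back than shut.
Start: joints at [1.221, 0.217, 1.613, -0, 1.311, -0.112], TCP at [0.147, 0.607, 0.231] pointing down, gripper open.
Joint ranges: [-2.75, 2.75], [-0.78, 2.1], [0.31, 2.55], [-1.13, 4.27], [0.13, 2.63], [-2.58, 2.58]. Speed limits (rad/s): [2.79, 2.79, 3.14, 3.14, 3.14, 3.14].

INTERFACE

Orientations are given as a unit quaternion [x, y, z, w].
In Python, from cell import env gives the robot as it stands. The module is installed in compiled form; this text tells all that it offers.
- The arm moves only by the tool servo_tool, never from a script. Its argument "series" is a list of rows, each a list of 6 numbers: the shift along the tool's x, y, z each as a share of 200 mm, from -1 to 1, then the turn, a rotation vector about the tool's x, y, z each as a share of 90 degrees, from -1 to 1. A call has 1 to 5 rows; each row is the pose to reach, as a shift and turn from the pose commanded when the call began, along the tool's axes at that moment; what a row does not reach only later rows make up. A row lasts 1/12 s, in which the tool goes at most 41.7 mm and 7.16 degrees, less where a joint would pass 70% of its speed; a pose out of reach is approached as far as the arm can. A call with a number of a shift or a turn outside -1 to 1 is refused whole. A call with a gripper value outside its range is refused whole. "jaw" is the opening, from 0 (shut) to 1 (fully open), set as the call begins (left out, the last holds). The fingers move at their own pace and stop on an object; "squeeze" is the grip in N (left out, the last holds). Time passes only in rows, so rows that repeat a pose let the fingers close. It gives the time, the measured TCP pose, the force, the opening and the grip force at its end, in the units of the state.
- env.read_state(): the state, without advancing time (a new reading comes with each control period).
- env.camera(name): name is "scene" or "side" or "wrist"; returns a dict with "pixels" (420x560x3 uint8, red, green, blue), "z_map" (420x560 float32, m along the optical axis (not along the pixel's ray), 0 where there is no reading), "mtx" (3x3 intrinsics, pixels), "D" ([k1, k2, p1, p2, k3] as OpenCV has them; the pictures are not rectified), "T" (4x4, takes a point from camera to world coordinates). Camera axes: x right, y up, looking along -z (the intrinsics and any distortion apply to the point x, -y, -z); pixel columns grow to the right and rows downward; lengths in m; the calibration is good to about 2 mm. A picture is of the moment at which its call begins.
- env.finish_job(): hands the job in; it is judged then, once.
Trained networks look in the newest picture that a camera, given by its name, has taken for a name from the list of things; names that differ only in an ending like _2 or _b are one class to them, and where a whole thing is asked for, a point or a joint stands for the part that bears it (a point fixed in the world has none). Each returns a list of dicts, best first, with "conf" (0 to 1); they miss things now and then, are a little off and sometimes report something else, mostly with a low value. They report only what shows in the picture. A call takes as long as a camera call. They do not tell look-alikes from the thing itself.
- env.recognise(name, camera): "extent" ([left, top, right, bottom] in pixels, round what is visible of it).
- env.tip_of(name, camera): "point" ([row, column] in pixels: a listed point, or the origin of a listed thing).
The state is a dict: "time_s": time; "joint_pos": joint angles; "joint_vel": joint speeds; "joint_torque": joint torques, N m; "tcp_pos": TCP position; "tcp_rot": TCP orientation; "wrist_force": force on the tool from outside, world axes, zero at the start; "torque": the same for the moment, N m; "finger_gap": finger opening in m; "gripper_force": force on a finger pad.
Only numpy, scipy, OpenCV 4.12 (cv2) and the standard library are available. Lean on these libraries where they do the work, as an engineer would, in place of code of your own. Each camera call takes 0.05 s, during which the arm holds its last target. There are 200 camera calls.

## Working session

There is one attempt and no reset: what is moved stays moved. The work goes in short steps, Python scripts to look and compute and a tool call to move; the robot and the scene stay as the last step left them, time stands still between calls to the robot, and variables do not carry over. Pictures are saved under pics/ and viewed, at most 14 in all, crops included, and the job is handed in when it is done.

Besides the shell and the picture viewer there is one more tool, called after ">>>" as a command line: name --pt "numbers of a row" for each row, then --argument value for the rest. servo_tool: Moves the arm, as the interface text tells. Its arguments: {"type":"object","properties":{"series":{"type":"array","items":{"type":"array","items":{"type":"number","minimum":-1,"maximum":1}}},"jaw":{"type":"number"},"squeeze":{"type":"number"}},"required":["series"]}

```bash
mkdir -p pics; cat > h.py <<'E'
import numpy as np,cv2,json
from cell import env
from scipy.spatial.transform import Rotation as R
def ray(c,px):  # px list of (col,row) -> origin, dirs (world)
    u=cv2.undistortPoints(np.array(px,float).reshape(-1,1,2),c['mtx'],c['D']).reshape(-1,2)
    d=np.c_[u[:,0],-u[:,1],-np.ones(len(u))]
    return c['T'][:3,3],d@c['T'][:3,:3].T   # scaled: depth z_map * d
def atz(c,px,z):
    o,d=ray(c,px); return o+d*((z-o[2])/d[:,2])[:,None]
def cloud(c):
    h,w=c['z_map'].shape
    g=np.stack(np.meshgrid(np.arange(w),np.arange(h)),-1).reshape(-1,2)
    o,d=ray(c,g); return (o+d*c['z_map'].reshape(-1,1)).reshape(h,w,3)
def save(c,n,crop=None,s=1):
    im=c['pixels'][:,:,::-1]
    if crop: im=im[crop[1]:crop[3],crop[0]:crop[2]]
    cv2.imwrite('pics/'+n,cv2.resize(im,None,fx=s,fy=s,interpolation=cv2.INTER_CUBIC))
E
python3 - <<'E'
from h import *
names='shell sleeve cup axle fat_post slim_post nest socket bearing lockring'.split()
s=env.read_state();print(s['tcp_pos'],s['tcp_rot'],s['time_s'],env.grip_point_offset)
ims=[]
for cn in ['scene','side']:
    c=env.camera(cn);save(c,cn+'0.png');P=cloud(c)
    print(cn,c['T'].round(3).tolist())
    for n in names:
        for d in env.recognise(n,cn)[:3]:
            l,t,r,b=d['extent'];u,v=int((l+r)/2),int((t+b)/2)
            print(n,round(d['conf'],2),np.round(d['extent']),P[min(v,419),min(u,559)].round(3),end=' | ')
        print()
E
```

```text
[0.14694699 0.60664533 0.22995328] [ 1.18626057e-01  9.92938278e-01 -1.16797508e-03 -2.66596900e-04] 0.0 0.0187
scene [[0.715, 0.469, -0.518, -0.038], [-0.699, 0.497, -0.514, -0.714], [0.017, 0.73, 0.683, 0.769], [0.0, 0.0, 0.0, 1.0]]
shell 0.71 [276. 267. 298. 306.] [ 0.367 -0.35   0.061] | 
sleeve 0.66 [230. 215. 244. 236.] [ 0.413 -0.147  0.05 ] | sleeve 0.24 [268. 204. 293. 231.] [ 0.525 -0.172  0.018] | 
cup 0.64 [323. 212. 343. 227.] [ 0.624 -0.257  0.006] | cup 0.44 [299. 240. 332. 266.] [ 0.505 -0.304  0.013] | 
axle 0.81 [176. 142. 194. 173.] [0.459 0.11  0.078] | axle 0.68 [294. 176. 307. 202.] [ 0.607 -0.158  0.053] | axle 0.57 [326. 176. 332. 203.] [ 0.661 -0.203  0.047] | 
fat_post 0.83 [255. 245. 284. 274.] [ 0.409 -0.255  0.027] | fat_post 0.42 [229. 214. 245. 238.] [ 0.411 -0.146  0.048] | 
slim_post 0.97 [321. 273. 349. 302.] [ 0.461 -0.397  0.015] | 
nest 0.88 [299. 239. 332. 267.] [ 0.505 -0.304  0.013] | 

bearing 0.42 [221. 263. 234. 276.] [ 0.336 -0.2    0.007] | 
lockring 0.6 [309. 175. 318. 184.] [ 0.71  -0.113 -0.002] | 
side [[0.858, 0.322, -0.401, 0.136], [-0.514, 0.52, -0.682, -0.788], [-0.011, 0.791, 0.612, 0.611], [0.0, 0.0, 0.0, 1.0]]
shell 0.54 [312. 256. 347. 290.] [ 0.503 -0.306  0.013] | shell 0.15 [347. 222. 373. 245.] [ 0.618 -0.247  0.01 ] | 
sleeve 0.66 [234. 209. 254. 243.] [ 0.416 -0.147  0.048] | 
cup 0.83 [349. 223. 372. 246.] [ 0.618 -0.247  0.008] | 
axle 0.92 [356. 186. 373. 218.] [ 0.661 -0.201  0.039] | axle 0.78 [204. 134. 220. 156.] [0.467 0.109 0.08 ] | 
fat_post 0.68 [253. 252. 287. 285.] [ 0.411 -0.256  0.029] | 
slim_post 0.71 [328. 299. 367. 333.] [ 0.468 -0.406  0.018] | 
nest 0.84 [312. 255. 350. 289.] [ 0.506 -0.308  0.016] | 
socket 0.75 [262. 278. 288. 325.] [ 0.367 -0.352  0.061] | socket 0.66 [289. 211. 317. 247.] [ 0.509 -0.208  0.041] | 
bearing 0.68 [263. 278. 290. 328.] [ 0.371 -0.351  0.056] | bearing 0.5 [203. 267. 224. 286.] [ 0.325 -0.206  0.011] |
```

```bash
python3 - <<'E'
from h import *
c=env.camera('scene');save(c,'sc1.png',(150,120,400,320),3.0)
c=env.camera('side');save(c,'si1.png',(170,110,430,350),2.5)
E
```

```text
(no output)
```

View pics/sc1.png

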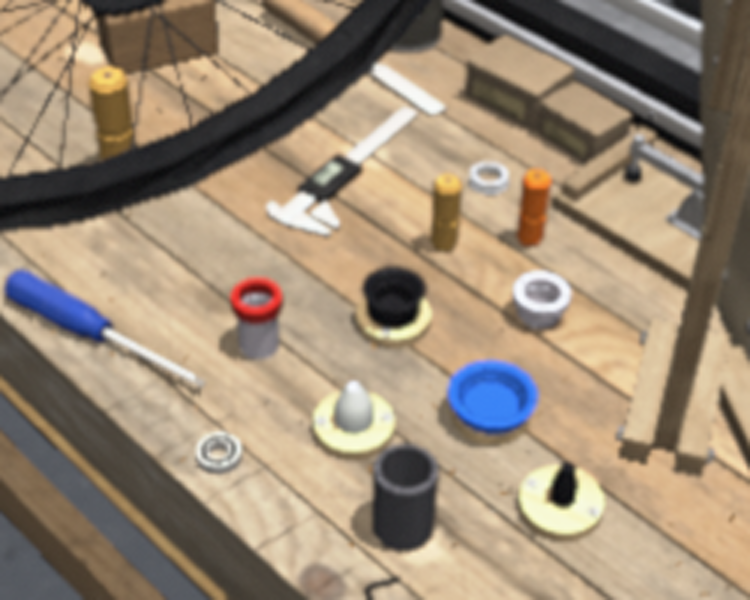

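View pics/si1.png

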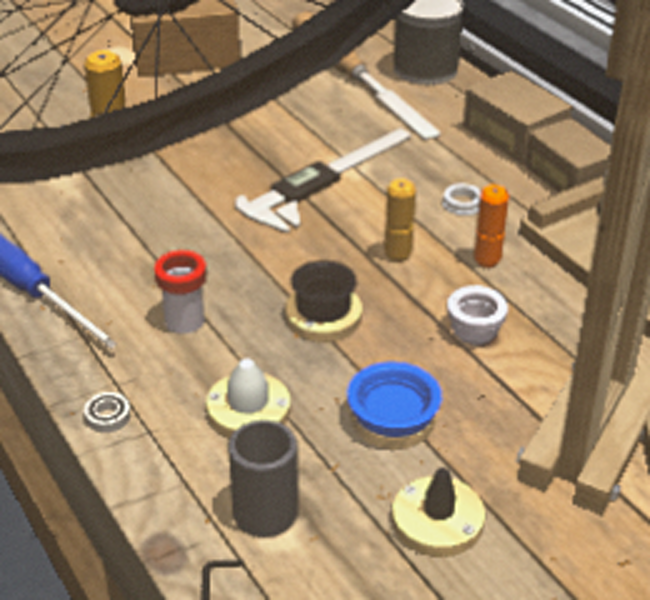

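The scene crop shows three candidates for the axle: brass at scene pixel (299,191), orange at (328,189), and a bigger brass pin under the wheel at (187,157). The orange one is ruled out by colour. Next I'll measure the two brass pins, enlarge a crop of them, and locate everything from both views.

```bash
cat > m.py <<'E'
from h import *
A=dict(shell=(.367,-.352),sleeve=(.415,-.147),cup=(.62,-.25),axle=(.607,-.158),fat_post=(.410,-.256),slim_post=(.466,-.403),nest=(.505,-.306),socket=(.51,-.21),big=(.463,.11),orange=(.661,-.202))
Z=dict(shell=(.060,.09),sleeve=(.047,.07),cup=(.02,.04),axle=(.06,.09),fat_post=(.007,.018),slim_post=(.007,.018),nest=(.02,.034),socket=(.03,.045),big=(.06,.12),orange=(.06,.12))
def top(P,n,a=None):
    q=P.reshape(-1,3); a=A[n] if a is None else a
    q=q[np.linalg.norm(q[:,:2]-a,axis=1)<.045]
    q=q[(q[:,2]>Z[n][0])&(q[:,2]<Z[n][1])]
    if len(q)<5: return None
    (x,y),r=cv2.minEnclosingCircle(q[:,:2].astype(np.float32)); return np.round([x,y,2*r,np.percentile(q[:,2],[50,95])[0],np.percentile(q[:,2],95),len(q)],4)
E
python3 - <<'E'
from m import *
C={k:env.camera(k) for k in('scene','side')}
for n in A:
    print(n,*[top(cloud(C[k]),n) for k in C])
    if n in('big','orange'):continue
    t={k:env.tip_of(n,k)[:1] for k in C}
    if all(t.values()):
        L=[ray(C[k],[t[k][0]['point'][::-1]]) for k in C]
        (o1,d1),(o2,d2)=[(o,d[0]/np.linalg.norm(d[0])) for o,d in L]
        s=np.linalg.lstsq(np.c_[d1,-d2],o2-o1,rcond=None)[0];p,q=o1+s[0]*d1,o2+s[1]*d2
        print('   tri',((p+q)/2).round(4),'gap',np.linalg.norm(p-q).round(4),[round(t[k][0]['conf'],2) for k in C])
c=C['side'];a=cv2.resize(c['pixels'][170:230,310:390],None,fx=5,fy=5)[:,:,::-1];b=cv2.resize(c['pixels'][115:175,180:260],None,fx=5,fy=5)[:,:,::-1]
cv2.imwrite('pics/ax.png',np.hstack([a,b]))
E
```

```text
shell [ 3.783e-01 -3.328e-01  4.570e-02  6.590e-02  6.910e-02  1.850e+02] [ 3.791e-01 -3.334e-01  4.460e-02  6.650e-02  6.930e-02  3.050e+02]
sleeve [ 4.213e-01 -1.299e-01  4.200e-02  5.460e-02  5.750e-02  1.650e+02] [ 4.216e-01 -1.310e-01  4.260e-02  5.490e-02  5.760e-02  2.460e+02]
   tri [ 0.4198 -0.1334 -0.0041] gap 0.0025 [0.64, 0.71]
cup [ 6.072e-01 -2.599e-01  4.880e-02  2.670e-02  2.930e-02  1.750e+02] [ 6.063e-01 -2.595e-01  4.960e-02  2.740e-02  2.960e-02  2.780e+02]
   tri [ 0.5908 -0.2745  0.0194] gap 0.0009 [0.53, 0.69]
axle [ 6.080e-01 -1.504e-01  2.500e-02  7.020e-02  7.400e-02  6.500e+01] [ 6.123e-01 -1.508e-01  2.450e-02  6.990e-02  7.390e-02  1.140e+02]
   tri [-1.054  -2.3904  2.2217] gap 0.127 [0.7, 0.87]
fat_post [ 4.158e-01 -2.448e-01  6.330e-02  1.170e-02  1.520e-02  3.170e+02] [ 4.167e-01 -2.444e-01  6.120e-02  1.260e-02  1.520e-02  3.830e+02]
   tri [ 0.4206 -0.2346 -0.0089] gap 0.0049 [0.75, 0.82]
slim_post [ 4.704e-01 -3.976e-01  6.170e-02  1.110e-02  1.400e-02  4.370e+02] [ 4.718e-01 -3.975e-01  6.140e-02  1.210e-02  1.440e-02  7.130e+02]
   tri [ 4.755e-01 -3.971e-01  1.000e-04] gap 0.0005 [0.93, 0.84]
nest [ 5.003e-01 -3.040e-01  7.070e-02  2.500e-02  2.750e-02  2.930e+02] [ 4.994e-01 -3.052e-01  6.890e-02  2.570e-02  2.770e-02  4.510e+02]
   tri [ 0.5071 -0.2988 -0.0076] gap 0.0079 [0.89, 0.8]
socket [ 5.164e-01 -1.853e-01  4.980e-02  3.710e-02  3.940e-02  1.530e+02] [ 5.176e-01 -1.860e-01  5.050e-02  3.700e-02  3.970e-02  2.330e+02]
   tri [ 0.5264 -0.1775 -0.007 ] gap 0.0058 [0.65, 0.63]
big [4.617e-01 1.102e-01 8.780e-02 9.350e-02 1.046e-01 2.640e+02] [4.627e-01 1.105e-01 8.630e-02 9.270e-02 1.042e-01 3.460e+02]
orange [ 6.684e-01 -1.974e-01  2.430e-02  6.820e-02  7.200e-02  6.700e+01] [ 6.683e-01 -1.959e-01  2.460e-02  7.050e-02  7.380e-02  1.110e+02]
```

View pics/ax.png

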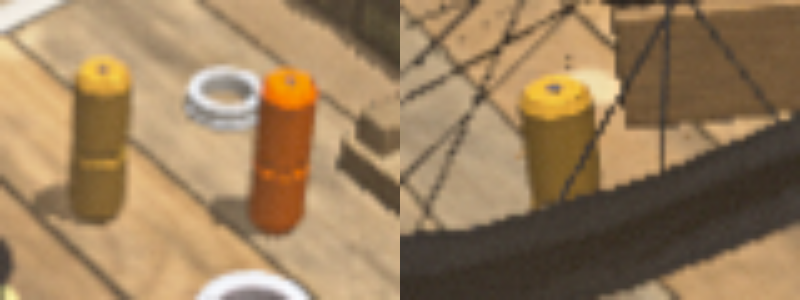

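In the side view, the small brass pin at (351,197) is 24.5 mm across with its top at 72–74 mm, so it matches the axle. The orange pin at (366,200) has the wrong colour. The brass pin under the wheel at (212,145) is bigger, with its top above 90 mm. All measured heights and diameters agree with the text. Before moving, I'll check where the wheel is relative to the arm's path.

```bash
python3 - <<'E'
from m import *
Q=[]
for k in('scene','side'):
    c=env.camera(k);Q.append(cloud(c)[c['z_map']>0])
    if k=='scene': save(c,'full.png',None,1.4)
q=np.concatenate([x.reshape(-1,3) for x in Q])
q=q[(q[:,2]>.04)&(q[:,0]>.0)&(q[:,0]<1.0)]
print('max height/min height per cell (cm); rows y from .7 down, cols x 0..1 step .1')
for y in np.arange(.7,-.5,-.1):
    r=[]
    for x in np.arange(0,1,.1):
        s=q[(abs(q[:,0]-x-.05)<.05)&(abs(q[:,1]-y+.05)<.05)]
        r.append(f"{s[:,2].min()*100:3.0f}-{s[:,2].max()*100:3.0f}" if len(s)>3 else '   .   ')
    print(f'{y-.05:5.2f}',*r)
E
```

```text
max height/min height per cell (cm); rows y from .7 down, cols x 0..1 step .1
 0.65    .     25- 35    .       .       .       .       .       .       .       .   
 0.55    .     25- 38    .      4-  5   4-  8   5- 11   8- 15  11- 18  18- 19    .   
 0.45    .       .       .      4-  5   4-  9   6- 11  11- 15  14- 19  16- 22    .   
 0.35    .       .      4-  4   4-  6   4- 11   7- 18   9- 19  13- 20  17- 24  23- 25
 0.25    .       .      4-  5   4-  7   6- 13   4- 20   4- 20  14- 21  18- 26  24- 25
 0.15    .       .      4-  6   4-  9   4- 13   9- 20  10- 20   4- 22   7- 26    .   
 0.05   4- 36  26- 33    .      4- 11   8- 13  11- 16  14- 20   4- 24   4- 26    .   
-0.05   4- 37  25- 34    .      7- 11   8- 15  12- 19  15- 22   4- 24   4-  5    .   
-0.15    .       .       .       .      4-  6   4-  7   4-  7   4-  4   4- 48   4- 11
-0.25    .       .       .       .      4-  5   4-  4   4-  7   4- 49  30- 49   4- 13
-0.35    .       .       .      4-  7   4-  7   5- 58   4- 48   4- 35    .      5- 14
-0.45    .       .       .       .      4-  5   4- 58   4- 59   4- 16   4- 12   6- 15
```

View pics/full.png

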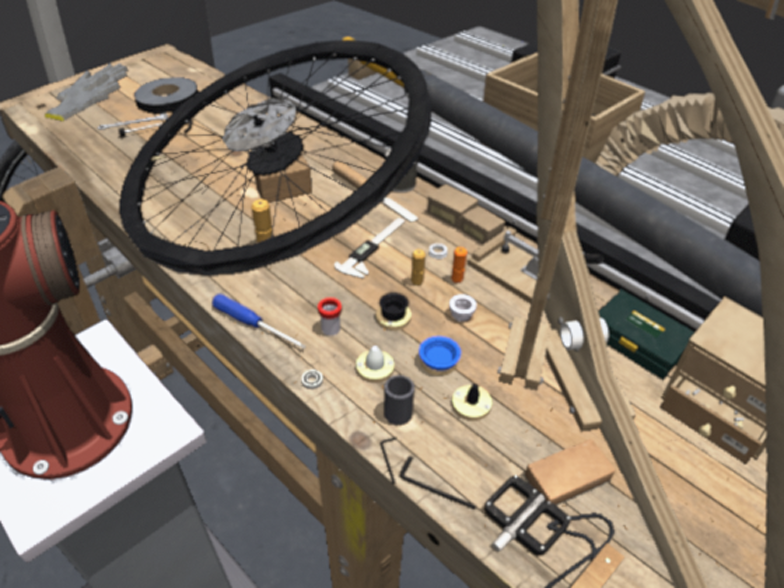

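The wheel is a tilted disc. It stays below about 13 cm where x < 0.45 and nowhere exceeds 26 cm. I'll go round the front side at a height of about 0.28, and turn the tool so its y lies along world y.

>>> servo_tool --pt "-0.15 -0.13 -0.05 0 0 -0.0757" --pt "-0.3 -0.27 -0.15 0 0 -0.1513" --pt "-0.45 -0.41 -0.25 0 0 -0.1513" --pt "-0.6 -0.54 -0.25 0 0 -0.1513" --pt "-0.74 -0.68 -0.25 0 0 -0.1513" --jaw 1 --squeeze 40

```text
time_s: 2.62
tcp_pos: [0.2589, 0.4429, 0.2838]
tcp_rot: [-0.001, 1.0, 0.002, 0.002]
wrist_force: [1.2, -0.2, -0.5]
finger_gap: 0.0855
gripper_force: 0.0
```

>>> servo_tool --pt "-0.14 -0.15 0 0 0 0" --pt "-0.28 -0.3 0 0 0 0" --pt "-0.42 -0.45 0 0 0 0" --pt "-0.56 -0.6 0 0 0 0" --pt "-0.7 -0.75 0 0 0 0"

```text
time_s: 3.03
tcp_pos: [0.3983, 0.2915, 0.2817]
tcp_rot: [-0.0, 1.0, 0.0, 0.001]
wrist_force: [-0.4, 1.0, -0.1]
finger_gap: 0.0856
gripper_force: 0.0
```

>>> servo_tool --pt "0 -0.2 0 0 0 0" --pt "0 -0.4 0 0 0 0" --pt "0 -0.6 0 0 0 0" --pt "0 -0.8 0 0 0 0" --pt "0 -1 0 0 0 0"

```text
time_s: 3.45
tcp_pos: [0.3969, 0.0914, 0.2815]
tcp_rot: [-0.0, 1.0, -0.0, 0.001]
wrist_force: [0.4, -0.4, 0.2]
finger_gap: 0.0855
gripper_force: 0.0
```

>>> servo_tool --pt "0 -0.2 0 0 0 0" --pt "0 -0.4 0 0 0 0" --pt "0 -0.6 0 0 0 0" --pt "0 -0.8 0 0 0 0" --pt "0 -1 0 0 0 0"

```text
time_s: 3.87
tcp_pos: [0.3968, -0.1088, 0.2818]
tcp_rot: [0.0, 1.0, -0.0, 0.001]
wrist_force: [1.1, 0.2, 0.2]
finger_gap: 0.0858
gripper_force: 0.0
```

>>> servo_tool --pt "-0.1 -0.2 0 0 0 0" --pt "-0.15 -0.4 0 0 0 0" --pt "-0.15 -0.6 0 0 0 0" --pt "-0.15 -0.7 0 0 0 0" --pt "-0.15 -0.7 0 0 0 0"

```text
time_s: 4.28
tcp_pos: [0.427, -0.2512, 0.2813]
tcp_rot: [0.003, 1.0, -0.001, -0.0]
wrist_force: [-0.3, 0.2, -0.8]
finger_gap: 0.0853
gripper_force: 0.0
```

```bash
cat >> m.py <<'E'
A.update(shell=(.3787,-.333),sleeve=(.4215,-.1305),cup=(.607,-.260),axle=(.610,-.1506),fat_post=(.4163,-.2446),slim_post=(.471,-.3975),nest=(.5,-.3045),socket=(.517,-.1857))
E
python3 - <<'E'
from m import *
c=env.camera('wrist');save(c,'w1.png');P=cloud(c);print(env.read_state()['tcp_pos'],c['T'].round(3).tolist())
for n in A: print(n,top(P,n))
s=env.camera('scene');q=cloud(s).reshape(-1,3);q=q[(q[:,2]>.1)&(q[:,2]<.45)&(q[:,0]>.48)&(q[:,0]<.7)&(q[:,1]<-.3)&(q[:,1]>-.5)];print(np.percentile(q,[1,10,50,90,99],axis=0).round(3))
E
```

```text
[ 0.42693615 -0.24879277  0.28113849] [[0.004, -0.947, -0.321, 0.343], [1.0, 0.003, 0.003, -0.252], [-0.002, -0.321, 0.947, 0.425], [0.0, 0.0, 0.0, 1.0]]
shell [ 3.773e-01 -3.332e-01  4.420e-02  6.820e-02  6.990e-02  7.040e+02]
sleeve [ 4.202e-01 -1.319e-01  3.990e-02  5.630e-02  5.780e-02  7.890e+02]
cup [ 6.054e-01 -2.606e-01  4.710e-02  2.800e-02  2.950e-02  6.580e+02]
axle [ 6.087e-01 -1.505e-01  2.390e-02  7.140e-02  7.350e-02  3.580e+02]
fat_post [ 4.140e-01 -2.450e-01  5.980e-02  1.280e-02  1.420e-02  1.541e+03]
slim_post [ 4.700e-01 -3.977e-01  6.030e-02  1.280e-02  1.430e-02  1.604e+03]
nest [ 4.981e-01 -3.056e-01  6.680e-02  2.630e-02  2.780e-02  1.212e+03]
socket [ 5.146e-01 -1.850e-01  5.200e-02  3.810e-02  3.960e-02  9.200e+02]
big None
orange [ 6.675e-01 -1.960e-01  2.390e-02  7.120e-02  7.330e-02  3.310e+02]
[[ 0.551 -0.474  0.101]
 [ 0.555 -0.438  0.115]
 [ 0.564 -0.417  0.285]
 [ 0.682 -0.395  0.421]
 [ 0.699 -0.374  0.447]]
```

View pics/w1.png

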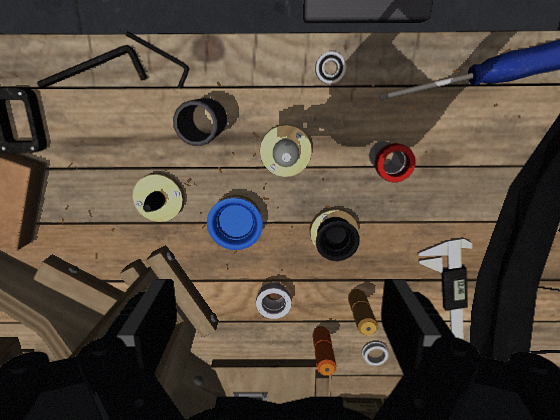

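The wrist view at (0.427, −0.25) shows, in pixels: shell (199,121), fat post (286,150), sleeve (396,162), slim post (157,198), nest (235,222), socket (335,236), cup (273,299), brass axle (364,315), and orange pin (325,350). Positions agree within 2 mm across all three cameras. I'll go for the shell.

>>> servo_tool --pt "0.08 -0.14 0.1 0 0 0" --pt "0.16 -0.28 0.25 0 0 0" --pt "0.248 -0.42 0.4 0 0 0" --pt "0.248 -0.42 0.6 0 0 0" --pt "0.248 -0.42 0.8 0 0 0" --jaw 0.82

```text
time_s: 4.8
tcp_pos: [0.3781, -0.332, 0.1222]
tcp_rot: [0.001, 1.0, -0.002, 0.002]
wrist_force: [0.0, 0.0, -0.1]
finger_gap: 0.0704
gripper_force: 0.0
```

>>> servo_tool --pt "0 0 0 0 0 0" --pt "0 0 0 0 0 0"

```text
time_s: 4.97
tcp_pos: [0.3762, -0.3276, 0.1194]
tcp_rot: [-0.001, 1.0, 0.003, -0.002]
wrist_force: [-0.1, -0.5, 0.4]
finger_gap: 0.0701
gripper_force: 0.0
```

```bash
cat >> m.py <<'E'
def avg(cam='wrist',k=6):
    S=[]
    for i in range(k):
        c=env.camera(cam);s=env.read_state();S.append(np.r_[s['tcp_pos'],R.from_quat(s['tcp_rot']).apply([0,1,0])])
    S=np.array(S);print('tcp',S.mean(0).round(4),'sd',S.std(0).round(4)[:3],'t',s['time_s'],'F',np.round(s['wrist_force'],1),'gap',s['finger_gap']);return c
E
python3 - <<'E'
from m import *
c=avg();save(c,'w2.png');P=cloud(c);print(c['T'][:3,3])
for n in ['shell','fat_post']: print(n,top(P,n))
E
```

```text
tcp [ 0.3794 -0.3316  0.1245 -0.0013  1.     -0.0035] sd [0.0006 0.0009 0.001 ] t 5.2667 F [0.4 0.5 0.2] gap 0.06993249688622356
[ 0.29553826 -0.33275382  0.26825378]
shell [ 3.768e-01 -3.336e-01  4.410e-02  6.810e-02  6.960e-02  1.836e+03]
fat_post [ 4.141e-01 -2.457e-01  6.100e-02  1.270e-02  1.430e-02  2.823e+03]
```

View pics/w2.png

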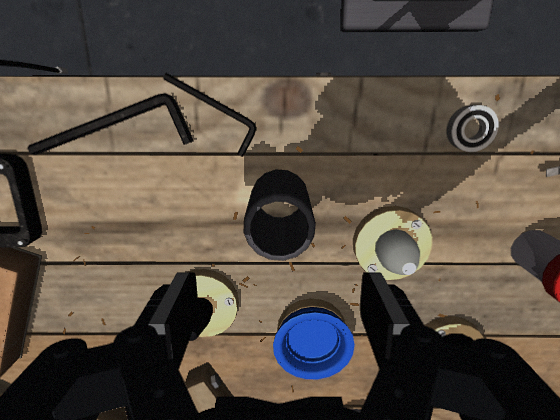

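The shell is centred between the fingers at column 280 (fingers at 175 and 385). I'll descend and grip it.

>>> servo_tool --pt "0.01 0 0.15 0 0 0" --pt "0.01 0 0.3 0 0 0" --pt "0.01 0 0.46 0 0 0" --pt "0.01 0 0.46 0 0 0"

```text
time_s: 5.6
tcp_pos: [0.3726, -0.3273, 0.0253]
tcp_rot: [0.0, 1.0, 0.004, -0.003]
wrist_force: [-0.9, 1.2, -0.6]
finger_gap: 0.0698
gripper_force: 0.0
```

>>> servo_tool --pt "0 0 0 0 0 0" --pt "0 0 0 0 0 0" --pt "0 0 0 0 0 0" --pt "0 0 0 0 0 0" --pt "0 0 0 0 0 0" --jaw 0.35 --squeeze 40

```text
time_s: 6.02
tcp_pos: [0.3774, -0.3328, 0.0325]
tcp_rot: [0.0, 1.0, -0.002, 0.002]
wrist_force: [-0.0, 0.8, 7.1]
finger_gap: 0.0405
gripper_force: 41.2
```

>>> servo_tool --pt "0 0 0 0 0 0" --pt "0 0 0 0 0 0" --pt "0 0 0 0 0 0"

```text
time_s: 6.27
tcp_pos: [0.3774, -0.3328, 0.0325]
tcp_rot: [0.0, 1.0, -0.002, 0.002]
wrist_force: [-0.2, 2.1, 7.6]
finger_gap: 0.0406
gripper_force: 41.3
```

>>> servo_tool --pt "0 0 -0.08 0 0 0" --pt "0 0 -0.2 0 0 0" --pt "0 0 -0.35 0 0 0" --pt "0 0 -0.375 0 0 0" --pt "0 0 -0.375 0 0 0"

```text
time_s: 6.68
tcp_pos: [0.3774, -0.3329, 0.1078]
tcp_rot: [0.0, 1.0, -0.003, 0.002]
wrist_force: [-0.3, 0.3, -1.5]
finger_gap: 0.0407
gripper_force: 41.2
```

```bash
python3 - <<'E'
from m import *
c=avg(k=3);save(c,'w3.png');P=cloud(c)
Z['shell']=(.12,.16)
for n in ['shell','fat_post']: print(n,top(P,n))
for k in('scene','side'):
    q=cloud(env.camera(k)).reshape(-1,3);q=q[np.linalg.norm(q[:,:2]-(.378,-.333),axis=1)<.035];q=q[(q[:,2]>.03)&(q[:,2]<.16)];print(k,np.percentile(q[:,2],[0,1,2,5,50,95]).round(3))
E
```

```text
tcp [ 3.753e-01 -3.306e-01  1.044e-01  2.000e-04  1.000e+00  1.000e-04] sd [0.0006 0.0007 0.001 ] t 6.8333 F [-0.1  0.3 -2.2] gap 0.04033991156470019
shell [ 3.7470e-01 -3.3260e-01  8.8400e-02  1.3940e-01  1.5880e-01  1.6371e+04]
fat_post [ 4.136e-01 -2.449e-01  6.050e-02  1.270e-02  1.430e-02  3.228e+03]
scene [0.07  0.075 0.075 0.079 0.123 0.156]
side [0.072 0.073 0.074 0.077 0.12  0.154]
```

View pics/w3.png

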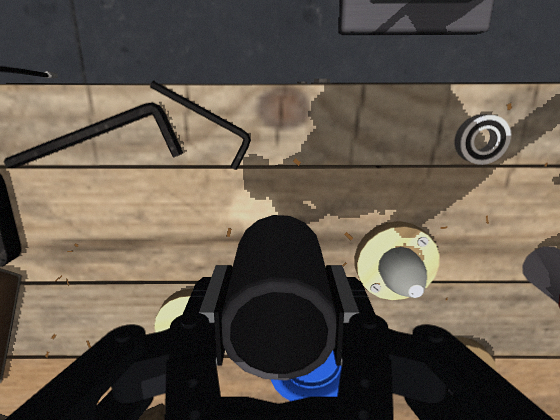

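The shell is held upright with its underside about 73 mm up. I'll shift it over the fat post by the measured difference of +37 mm in x and +88.5 mm in y.

>>> servo_tool --pt "-0.06 0.14 0 0 0 0" --pt "-0.12 0.28 0 0 0 0" --pt "-0.186 0.443 0 0 0 0" --pt "-0.186 0.443 0 0 0 0" --pt "-0.186 0.443 0 0 0 0"

```text
time_s: 7.35
tcp_pos: [0.4122, -0.2401, 0.103]
tcp_rot: [-0.002, 1.0, 0.001, -0.001]
wrist_force: [-0.2, 0.4, -2.2]
finger_gap: 0.0403
gripper_force: 41.5
```

```bash
python3 - <<'E'
from m import *
c=avg(k=3)
for k in('scene','side'):
    P=cloud(env.camera(k)).reshape(-1,3)
    q=P[np.linalg.norm(P[:,:2]-(.414,-.245),axis=1)<.04]
    f=q[(q[:,2]>.008)&(q[:,2]<.017)]; b=q[(q[:,2]>.077)&(q[:,2]<.11)]
    # fit 22 mm-radius circle to outer shell surface
    from scipy.optimize import least_squares
    g=lambda pts,r,x0:least_squares(lambda p:np.hypot(*(pts[:,:2]-p).T)-r,x0,loss='soft_l1',f_scale=.001).x
    bb=b[np.hypot(*(b[:,:2]-(.414,-.245)).T)<.03]
    print(k,'shell',g(bb,.022,(.414,-.245)).round(4),len(bb),'minz',np.percentile(q[q[:,2]>.055][:,2],2).round(4),'foot',cv2.minEnclosingCircle(f[:,:2].astype(np.float32)))
E
```

```text
tcp [ 4.123e-01 -2.421e-01  1.038e-01 -6.000e-04  1.000e+00  6.000e-04] sd [0.0001 0.0006 0.0003] t 7.5 F [ 0.5  0.2 -2.5] gap 0.040437381138583174
scene shell [ 0.4148 -0.2425] 215 minz 0.0862 foot ((0.41558629274368286, -0.2452273964881897), 0.030756231397390366)
side shell [ 0.4155 -0.2427] 345 minz 0.086 foot ((0.41578078269958496, -0.24527433514595032), 0.030941015109419823)
```

>>> servo_tool --pt "-0.003 -0.011 0 0 0 0" --pt "-0.003 -0.011 0.06 0 0 0" --pt "-0.003 -0.011 0.12 0 0 0" --pt "-0.003 -0.011 0.17 0 0 0" --pt "-0.003 -0.011 0.2 0 0 0"

```text
time_s: 8.02
tcp_pos: [0.4126, -0.2446, 0.0634]
tcp_rot: [0.001, 1.0, 0.001, -0.001]
wrist_force: [-0.2, 0.7, -2.5]
finger_gap: 0.0406
gripper_force: 41.4
```

>>> servo_tool --pt "0 0 0.04 0 0 0" --pt "0 0 0.08 0 0 0" --pt "0 0 0.105 0 0 0" --pt "0 0 0.113 0 0 0" --pt "0 0 0.113 0 0 0"

```text
time_s: 8.43
tcp_pos: [0.4135, -0.2446, 0.0445]
tcp_rot: [-0.0, 1.0, 0.001, -0.001]
wrist_force: [-7.1, 4.4, 17.3]
finger_gap: 0.0408
gripper_force: 43.1
```

```bash
cat >> m.py <<'E'
from scipy.optimize import least_squares
def topz(xy,r,lo,hi,cams=('scene','side')):
    for k in cams:
        q=cloud(env.camera(k)).reshape(-1,3);q=q[np.linalg.norm(q[:,:2]-xy,axis=1)<r];q=q[(q[:,2]>lo)&(q[:,2]<hi)]
        print(k,len(q),np.percentile(q[:,2],[50,80,95]).round(4),'ctr',*[np.round(v,4) for v in cv2.minEnclosingCircle(q[:,:2].astype(np.float32))])
E
python3 - <<'E'
from m import *
avg(k=2); topz((.4155,-.2452),.024,.07,.095)
E
```

```text
tcp [ 4.135e-01 -2.446e-01  4.450e-02 -4.000e-04  1.000e+00  1.100e-03] sd [0. 0. 0.] t 8.5333 F [-6.   4.6 17.3] gap 0.04096431178018849
scene 142 [0.0786 0.0817 0.0892] ctr [ 0.4122 -0.2438] 0.0232
side 181 [0.0795 0.0817 0.09  ] ctr [ 0.4121 -0.2444] 0.0235
```

The shell's top is at 80–81 mm, so it's on the foot. I'll release it and lift.

>>> servo_tool --pt "0 0 0 0 0 0" --pt "0 0 0 0 0 0" --pt "0 0 0 0 0 0" --pt "0 0 0 0 0 0" --pt "0 0 0 0 0 0" --jaw 0.82

```text
time_s: 9.05
tcp_pos: [0.4134, -0.2445, 0.0419]
tcp_rot: [0.0, 1.0, 0.0, -0.0]
wrist_force: [-0.6, -0.2, 0.0]
finger_gap: 0.07
gripper_force: 0.0
```

>>> servo_tool --pt "0 0 -0.1 0 0 0" --pt "0 0 -0.3 0 0 0" --pt "0 0 -0.5 0 0 0" --pt "0 0 -0.5 0 0 0"

```text
time_s: 9.38
tcp_pos: [0.4184, -0.2484, 0.1503]
tcp_rot: [-0.0, 1.0, -0.005, 0.006]
wrist_force: [2.3, -1.6, 1.2]
finger_gap: 0.0699
gripper_force: 0.0
```

```bash
python3 - <<'E'
from m import *
c=avg(k=3); P=cloud(c);Z['shell']=(.072,.095);A['shell']=(.4155,-.2452)
topz((.4155,-.2452),.028,.07,.095)
for n in ['shell','sleeve','slim_post']: print(n,top(P,n))
E
```

```text
tcp [ 4.152e-01 -2.459e-01  1.447e-01  1.000e-04  1.000e+00 -3.800e-03] sd [0.0014 0.0011 0.002 ] t 9.5333 F [-0.1 -0.3 -1. ] gap 0.07008923599362812
scene 186 [0.0776 0.0799 0.0811] ctr [ 0.414  -0.2454] 0.0222
side 313 [0.0778 0.0802 0.0811] ctr [ 0.4163 -0.2462] 0.0226
shell [ 4.132e-01 -2.457e-01  4.420e-02  8.010e-02  8.150e-02  1.700e+03]
sleeve [ 4.199e-01 -1.317e-01  4.070e-02  5.610e-02  5.760e-02  1.967e+03]
slim_post [ 4.700e-01 -3.974e-01  6.080e-02  1.270e-02  1.420e-02  2.991e+03]
```

The shell is fully home (top at 80 mm, centred). Before going for the sleeve I'll check the clearance to the wheel rim.

```bash
python3 - <<'E'
from m import *
avg(k=1);print(env.read_state()['joint_pos'])
for k in('scene','side','wrist'):
    q=cloud(env.camera(k)).reshape(-1,3)
    for x in np.arange(.34,.66,.04):
        s=q[(abs(q[:,0]-x)<.02)&(q[:,1]>-.115)&(q[:,1]<.0)&(q[:,2]>.045)&(q[:,2]<.3)]
        if len(s)>5:
            m=s[:,1].min(); print(k,round(x,2),'ymin',np.percentile(s[:,1],1).round(3),'z there',np.percentile(s[s[:,1]<m+.02][:,2],[2,50,98]).round(3))
E
```

```text
tcp [ 4.120e-01 -2.434e-01  1.400e-01  2.000e-04  1.000e+00  2.700e-03] sd [0. 0. 0.] t 9.6833 F [-0.6  0.1 -0.7] gap 0.07002398507794859
[-6.80362809e-01  7.39628572e-03  2.02716942e+00  3.47088358e-05
  1.11124972e+00 -2.25097548e+00]
scene 0.38 ymin -0.011 z there [0.076 0.106 0.111]
scene 0.42 ymin -0.112 z there [0.054 0.055 0.056]
scene 0.46 ymin -0.054 z there [0.099 0.117 0.144]
scene 0.5 ymin -0.065 z there [0.113 0.145 0.158]
scene 0.54 ymin -0.058 z there [0.134 0.159 0.165]
side 0.38 ymin -0.012 z there [0.077 0.085 0.112]
side 0.42 ymin -0.113 z there [0.051 0.056 0.057]
side 0.46 ymin -0.045 z there [0.1   0.114 0.136]
side 0.58 ymin -0.078 z there [0.144 0.162 0.184]
side 0.62 ymin -0.075 z there [0.157 0.174 0.198]
wrist 0.42 ymin -0.115 z there [0.055 0.057 0.058]
```

The rim stays beyond y −0.055 where x ≤ 0.46, so the present finger direction clears it at the sleeve.

>>> servo_tool --pt "-0.033 0.2 0 0 0 0" --pt "-0.033 0.4 0 0 0 0" --pt "-0.033 0.567 0.1 0 0 0" --pt "-0.033 0.567 0.2 0 0 0" --pt "-0.033 0.567 0.2 0 0 0"

```text
time_s: 10.25
tcp_pos: [0.4163, -0.1277, 0.0979]
tcp_rot: [-0.002, 1.0, 0.002, -0.004]
wrist_force: [-1.7, 0.6, -0.8]
finger_gap: 0.0696
gripper_force: 0.0
```

>>> servo_tool --pt "0 0 0 0 0 0" --pt "0 0 0 0 0 0" --pt "0 0 0 0 0 0" --pt "0 0 0 0 0 0"

```text
time_s: 10.58
tcp_pos: [0.4211, -0.1325, 0.1034]
tcp_rot: [0.001, 1.0, -0.001, 0.001]
wrist_force: [-0.3, -0.3, 0.2]
finger_gap: 0.0703
gripper_force: 0.0
```

```bash
python3 - <<'E'
from m import *
c=avg(k=4);P=cloud(c);print(top(P,'sleeve'));cv2.imwrite('pics/w4.png',c['pixels'][:,:,::-1])
E
```

```text
tcp [ 4.207e-01 -1.320e-01  1.030e-01  1.300e-03  1.000e+00 -8.000e-04] sd [0.0002 0.0002 0.0002] t 10.7833 F [-0.1 -0.7 -0.7] gap 0.07015972926597648
[ 4.204e-01 -1.306e-01  4.130e-02  5.630e-02  5.760e-02  2.433e+03]
```

View pics/w4.png

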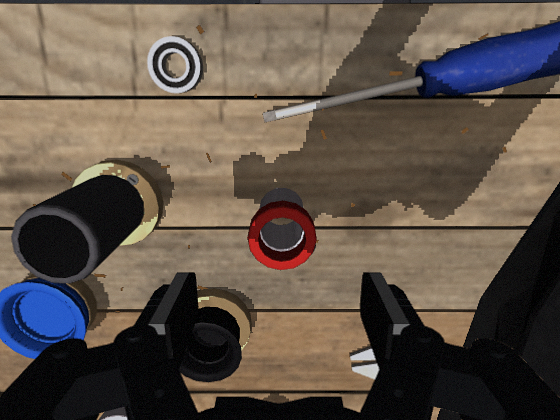

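The red collar at (282,236) is centred between the fingers. I'll descend, grip and lift.

>>> servo_tool --pt "0 0.005 0.15 0 0 0" --pt "0 0.005 0.28 0 0 0" --pt "0 0.005 0.38 0 0 0" --pt "0 0.005 0.38 0 0 0" --pt "0 0.005 0.38 0 0 0"

```text
time_s: 11.2
tcp_pos: [0.419, -0.1297, 0.0254]
tcp_rot: [0.0, 1.0, 0.001, -0.001]
wrist_force: [0.2, -0.7, -0.0]
finger_gap: 0.0699
gripper_force: 0.0
```

>>> servo_tool --pt "0 0 0 0 0 0" --pt "0 0 0 0 0 0" --pt "0 0 0 0 0 0" --pt "0 0 0 0 0 0" --pt "0 0 0 0 0 0" --jaw 0.3 --squeeze 35

```text
time_s: 11.62
tcp_pos: [0.4217, -0.1308, 0.0279]
tcp_rot: [0.0, 1.0, -0.001, 0.002]
wrist_force: [-1.1, 0.4, 6.1]
finger_gap: 0.037
gripper_force: 34.8
```

>>> servo_tool --pt "0 0 0 0 0 0" --pt "0 0 0 0 0 0" --pt "0 0 0 0 0 0"

```text
time_s: 11.87
tcp_pos: [0.4217, -0.1309, 0.0279]
tcp_rot: [0.0, 1.0, -0.001, 0.002]
wrist_force: [-0.3, 0.7, 7.3]
finger_gap: 0.0369
gripper_force: 34.8
```

>>> servo_tool --pt "0 0 -0.08 0 0 0" --pt "0 0 -0.2 0 0 0" --pt "0 0 -0.35 0 0 0" --pt "0 0 -0.55 0 0 0" --pt "0 0 -0.55 0 0 0"

```text
time_s: 12.28
tcp_pos: [0.4255, -0.1327, 0.1441]
tcp_rot: [-0.0, 1.0, -0.003, 0.007]
wrist_force: [2.3, -1.1, -0.1]
finger_gap: 0.0367
gripper_force: 35.3
```

>>> servo_tool --pt "-0.04 -0.17 0 0 0 0" --pt "-0.07 -0.35 0 0 0 0" --pt "-0.1 -0.54 0 0 0 0" --pt "-0.124 -0.75 0 0 0 0"

```text
time_s: 12.62
tcp_pos: [0.4451, -0.2805, 0.1365]
tcp_rot: [-0.001, 1.0, -0.0, 0.001]
wrist_force: [0.9, 0.8, -0.8]
finger_gap: 0.0365
gripper_force: 35.3
```

>>> servo_tool --pt "-0.06 -0.2 0 0 0 0" --pt "-0.1 -0.38 0 0 0 0" --pt "-0.124 -0.53 0 0 0 0" --pt "-0.124 -0.585 0 0 0 0" --pt "-0.124 -0.585 0.1 0 0 0"

```text
time_s: 13.03
tcp_pos: [0.4723, -0.4027, 0.1209]
tcp_rot: [0.001, 1.0, -0.004, 0.004]
wrist_force: [0.4, -0.6, 1.3]
finger_gap: 0.0371
gripper_force: 35.4
```

>>> servo_tool --pt "0 0 0.1 0 0 0" --pt "0 0 0.1 0 0 0" --pt "0 0 0.1 0 0 0" --pt "0 0 0.1 0 0 0" --pt "0 0 0.1 0 0 0"

```text
time_s: 13.45
tcp_pos: [0.4704, -0.3968, 0.0978]
tcp_rot: [-0.0, 1.0, -0.001, 0.001]
wrist_force: [-0.1, 0.1, -0.9]
finger_gap: 0.0365
gripper_force: 35.4
```

```bash
cat >> m.py <<'E'
def held(xy,r,lo,hi,zf,cams=('scene','side')):
    "centre of held part (outer radius r, heights lo..hi) and of the block feature below (zf band)"
    for k in cams:
        P=cloud(env.camera(k)).reshape(-1,3); d=np.hypot(*(P[:,:2]-xy).T)
        b=P[(d<r+.008)&(P[:,2]>lo)&(P[:,2]<hi)]; f=P[(d<.04)&(P[:,2]>zf[0])&(P[:,2]<zf[1])]
        g=least_squares(lambda p:np.hypot(*(b[:,:2]-p).T)-r,xy,loss='soft_l1',f_scale=.001).x
        print(k,'part',g.round(4),len(b),'block',cv2.minEnclosingCircle(f[:,:2].astype(np.float32)),len(f))
E
python3 - <<'E'
from m import *
avg(k=2); held((.471,-.3975),.016,.097,.118,(.008,.017))
E
```

```text
tcp [ 4.705e-01 -3.970e-01  9.790e-02 -4.000e-04  1.000e+00 -2.100e-03] sd [0. 0. 0.] t 13.55 F [-0.4  0.1 -1.2] gap 0.036757548282041724
scene part [ 0.4679 -0.3975] 173 block ((0.47046688199043274, -0.397219717502594), 0.031056132167577744) 423
side part [ 0.4702 -0.3994] 221 block ((0.4712868332862854, -0.3977366089820862), 0.030736131593585014) 695
```

```bash
python3 - <<'E'
from m import *
held((.471,-.3975),.016,.074,.100,(.008,.017)); held((.471,-.3975),.016,.074,.085,(.008,.017))
E
```

```text
scene part [ 0.47   -0.3956] 134 block ((0.4690859615802765, -0.39783546328544617), 0.031043250113725662) 427
side part [ 0.4705 -0.3958] 206 block ((0.47107061743736267, -0.3982631266117096), 0.030412582680583) 701
scene part [ 0.4697 -0.395 ] 51 block ((0.470682293176651, -0.397938072681427), 0.03141149505972862) 408
side part [ 0.4704 -0.3958] 100 block ((0.4715716540813446, -0.39755839109420776), 0.03053434006869793) 694
```

>>> servo_tool --pt "-0.003 -0.006 0.02 0 0 0" --pt "-0.003 -0.006 0.08 0 0 0" --pt "-0.003 -0.006 0.14 0 0 0" --pt "-0.003 -0.006 0.18 0 0 0" --pt "-0.003 -0.006 0.2 0 0 0"

```text
time_s: 14.27
tcp_pos: [0.4688, -0.3962, 0.053]
tcp_rot: [0.0, 1.0, 0.002, -0.001]
wrist_force: [0.5, 0.6, 0.2]
finger_gap: 0.0371
gripper_force: 35.4
```

>>> servo_tool --pt "0 0 0.03 0 0 0" --pt "0 0 0.06 0 0 0" --pt "0 0 0.08 0 0 0" --pt "0 0 0.086 0 0 0" --pt "0 0 0.086 0 0 0"

```text
time_s: 14.68
tcp_pos: [0.4705, -0.3976, 0.0401]
tcp_rot: [0.0, 1.0, 0.0, -0.0]
wrist_force: [-1.7, 2.5, 4.5]
finger_gap: 0.0364
gripper_force: 35.8
```

```bash
python3 - <<'E'
from m import *
avg(k=1); topz((.471,-.3978),.022,.055,.08)
E
```

```text
tcp [ 4.705e-01 -3.976e-01  4.020e-02  1.000e-04  1.000e+00  5.000e-04] sd [0. 0. 0.] t 14.7333 F [-1.8  3.2  5.5] gap 0.03658091588321873
scene 201 [0.0665 0.0688 0.0767] ctr [ 0.4701 -0.3974] 0.022
side 314 [0.0675 0.0697 0.0775] ctr [ 0.4709 -0.3978] 0.0219
```

The collar's top is at about 68 mm with light contact, so the sleeve is home. I'll release it and lift.

>>> servo_tool --pt "0 0 0 0 0 0" --pt "0 0 0 0 0 0" --pt "0 0 0 0 0 0" --pt "0 0 0 0 0 0" --pt "0 0 0 0 0 0" --jaw 0.75

```text
time_s: 15.25
tcp_pos: [0.4701, -0.3977, 0.0388]
tcp_rot: [0.0, 1.0, -0.0, -0.0]
wrist_force: [0.7, 0.7, -0.3]
finger_gap: 0.0638
gripper_force: 0.0
```

>>> servo_tool --pt "0 0 -0.1 0 0 0" --pt "0 0 -0.3 0 0 0" --pt "0 0 -0.5 0 0 0" --pt "0 0 -0.55 0 0 0" --pt "0 0 -0.55 0 0 0"

```text
time_s: 15.67
tcp_pos: [0.4729, -0.4006, 0.1547]
tcp_rot: [0.0, 1.0, -0.004, 0.004]
wrist_force: [0.4, -0.4, 0.6]
finger_gap: 0.064
gripper_force: 0.0
```

```bash
python3 - <<'E'
from m import *
c=avg(k=3);P=cloud(c);topz((.471,-.3978),.026,.055,.08)
for n in ['cup','nest']:print(n,top(P,n))
E
```

```text
tcp [ 4.702e-01 -3.978e-01  1.492e-01  2.000e-04  1.000e+00 -7.000e-04] sd [0.0009 0.0009 0.0017] t 15.8167 F [ 0.3 -0.1 -1.4] gap 0.06417665820765528
scene 240 [0.0654 0.0674 0.0688] ctr [ 0.469  -0.3962] 0.0206
side 428 [0.0663 0.0681 0.0689] ctr [ 0.47   -0.3979] 0.0207
cup [ 5.936e-01 -2.576e-01  3.560e-02  2.780e-02  2.920e-02  4.390e+02]
nest [ 4.980e-01 -3.060e-01  6.720e-02  2.630e-02  2.760e-02  2.689e+03]
```

The sleeve is home. Next is the cup: I'll move in +y first to stay off the yoke, then in +x.

>>> servo_tool --pt "0 0.15 0 0 0 0" --pt "0 0.33 0 0 0 0" --pt "0 0.51 0 0 0 0" --pt "0 0.69 0 0 0 0"

```text
time_s: 16.25
tcp_pos: [0.4686, -0.2576, 0.1465]
tcp_rot: [0.001, 1.0, 0.001, -0.002]
wrist_force: [1.4, 0.6, 0.2]
finger_gap: 0.064
gripper_force: 0.0
```

>>> servo_tool --pt "-0.17 0 0 0 0 0" --pt "-0.35 0 0.1 0 0 0" --pt "-0.53 0 0.2 0 0 0" --pt "-0.678 0 0.28 0 0 0" --pt "-0.678 0 0.28 0 0 0"

```text
time_s: 16.67
tcp_pos: [0.6062, -0.257, 0.0847]
tcp_rot: [-0.001, 1.0, 0.003, -0.004]
wrist_force: [-1.3, 0.6, -0.8]
finger_gap: 0.0642
gripper_force: 0.0
```

>>> servo_tool --pt "0 0 0 0 0 0" --pt "0 0 0 0 0 0" --pt "0 0 0 0 0 0" --pt "0 0 0 0 0 0"

```text
time_s: 17.0
tcp_pos: [0.6052, -0.2603, 0.0942]
tcp_rot: [0.001, 1.0, -0.0, 0.001]
wrist_force: [0.0, -0.6, 0.3]
finger_gap: 0.0637
gripper_force: 0.0
```

```bash
python3 - <<'E'
from m import *
c=avg(k=4);P=cloud(c);save(c,'w5.png');print(top(P,'cup'))
E
```

```text
tcp [ 0.6055 -0.2603  0.0944  0.001   1.     -0.001 ] sd [0.0001 0.     0.0001] t 17.2 F [ 0.2 -0.4 -0.2] gap 0.06442744410911287
[ 6.055e-01 -2.604e-01  4.600e-02  2.840e-02  2.960e-02  2.574e+03]
```

View pics/w5.png

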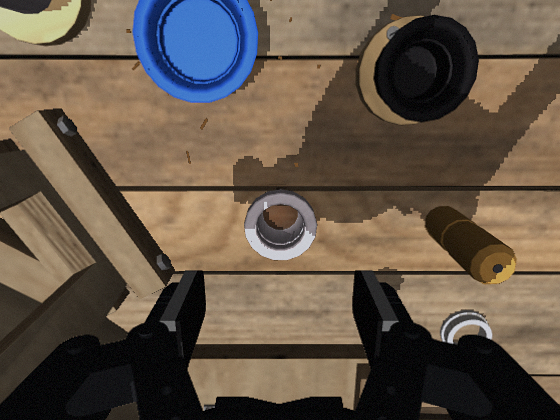

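```bash
python3 - <<'E'
from m import *
P=cloud(env.camera('wrist'))
for u,v in[(160,250),(165,285),(130,240),(60,110),(30,120)]: print((u,v),P[v,u].round(3))
q=P.reshape(-1,3);s=q[(q[:,0]>.58)&(q[:,0]<.64)&(q[:,1]<-.285)&(q[:,1]>-.36)&(q[:,2]>.01)&(q[:,2]<.06)];print(len(s),s[:,1].max() if len(s) else'')
E
```

```text
(160, 250) [ 0.633 -0.346  0.004]
(165, 285) [ 0.649 -0.337  0.025]
(130, 240) [ 0.615 -0.356  0.026]
(60, 110) [ 0.537 -0.397  0.004]
(30, 120) [ 0.541 -0.403  0.025]
1442 -0.3367500783854512
```

The cup flange at (281,225) is centred, and the yoke's foot (y < −0.337) is 30 mm clear of the left finger. I'll descend so the tips stay above 13 mm.

>>> servo_tool --pt "0 0 0.15 0 0 0" --pt "0 0 0.28 0 0 0" --pt "0 0 0.37 0 0 0" --pt "0 0 0.395 0 0 0" --pt "0 0 0.395 0 0 0"

```text
time_s: 17.67
tcp_pos: [0.6039, -0.2588, 0.0119]
tcp_rot: [0.0, 1.0, 0.001, -0.002]
wrist_force: [-0.2, 0.1, -0.1]
finger_gap: 0.0636
gripper_force: 0.0
```

>>> servo_tool --pt "0 0 0 0 0 0" --pt "0 0 0 0 0 0" --pt "0 0 0 0 0 0" --pt "0 0 0 0 0 0" --pt "0 0 0 0 0 0" --jaw 0.38 --squeeze 35

```text
time_s: 18.08
tcp_pos: [0.6074, -0.2606, 0.016]
tcp_rot: [0.0, 1.0, -0.001, 0.002]
wrist_force: [-0.4, -0.3, 3.4]
finger_gap: 0.0438
gripper_force: 35.9
```

>>> servo_tool --pt "0 0 0 0 0 0" --pt "0 0 0 0 0 0"

```text
time_s: 18.25
tcp_pos: [0.6074, -0.2606, 0.0159]
tcp_rot: [0.0, 1.0, -0.001, 0.002]
wrist_force: [0.7, -0.3, 6.3]
finger_gap: 0.0437
gripper_force: 36.1
```

>>> servo_tool --pt "0 0 -0.06 0 0 0" --pt "0 0 -0.16 0 0 0" --pt "0 0 -0.28 0 0 0" --pt "0 0 -0.3 0 0 0" --pt "0 0 -0.3 0 0 0"

```text
time_s: 18.67
tcp_pos: [0.6073, -0.2605, 0.0765]
tcp_rot: [0.0, 1.0, -0.001, 0.002]
wrist_force: [0.3, 0.4, -0.8]
finger_gap: 0.0437
gripper_force: 36.0
```

>>> servo_tool --pt "0.15 -0.05 0 0 0 0" --pt "0.33 -0.13 0 0 0 0" --pt "0.46 -0.19 0 0 0 0" --pt "0.537 -0.226 0 0 0 0" --pt "0.537 -0.226 0 0 0 0"

```text
time_s: 19.08
tcp_pos: [0.4935, -0.3046, 0.0713]
tcp_rot: [0.001, 1.0, 0.002, -0.003]
wrist_force: [-0.3, 0.6, -1.0]
finger_gap: 0.0439
gripper_force: 36.0
```

>>> servo_tool --pt "0 0 0 0 0 0" --pt "0 0 0 0 0 0" --pt "0 0 0 0 0 0" --pt "0 0 0 0 0 0"

```text
time_s: 19.42
tcp_pos: [0.4992, -0.3044, 0.0737]
tcp_rot: [-0.001, 1.0, 0.0, 0.0]
wrist_force: [-0.9, 0.1, -1.2]
finger_gap: 0.0436
gripper_force: 36.0
```

```bash
python3 - <<'E'
from m import *
c=avg(k=2);save(c,'w6.png')
held((.499,-.305),.019,.066,.076,(.022,.029)); P=cloud(env.camera('scene')).reshape(-1,3)
topz((.499,-.305),.027,.082,.093)
E
```

```text
tcp [ 0.4991 -0.3044  0.0738 -0.0011  1.     -0.    ] sd [0.     0.     0.0001] t 19.5167 F [ 0.3 -0.  -0.3] gap 0.04317177404439459
scene part [ 0.4994 -0.3072] 73 block ((0.4995446801185608, -0.30562520027160645), 0.034358035773038864) 194
side part [ 0.5025 -0.3086] 100 block ((0.49976134300231934, -0.3059545159339905), 0.033650822937488556) 346
scene 154 [0.0856 0.0868 0.0905] ctr [ 0.4983 -0.3056] 0.0262
side 214 [0.0862 0.0872 0.0905] ctr [ 0.4986 -0.3046] 0.0265
```

View pics/w6.png

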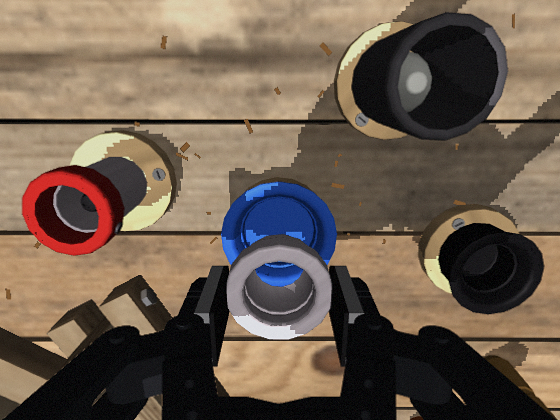

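The cup is held level, its flange at (279,288) in line with the nest at (279,230). I'll lower it in.

>>> servo_tool --pt "-0.004 -0.005 0.03 0 0 0" --pt "-0.004 -0.005 0.08 0 0 0" --pt "-0.004 -0.005 0.12 0 0 0" --pt "-0.004 -0.005 0.15 0 0 0" --pt "-0.004 -0.005 0.17 0 0 0"

```text
time_s: 20.18
tcp_pos: [0.498, -0.3051, 0.0379]
tcp_rot: [0.0, 1.0, 0.001, -0.001]
wrist_force: [-0.8, 0.1, -0.2]
finger_gap: 0.0436
gripper_force: 36.0
```

>>> servo_tool --pt "0 0 0.02 0 0 0" --pt "0 0 0.04 0 0 0" --pt "0 0 0.055 0 0 0" --pt "0 0 0.058 0 0 0" --pt "0 0 0.058 0 0 0"

```text
time_s: 20.6
tcp_pos: [0.4993, -0.3059, 0.0299]
tcp_rot: [0.0, 1.0, 0.0, -0.0]
wrist_force: [-3.9, 2.2, 7.9]
finger_gap: 0.0438
gripper_force: 36.6
```

```bash
python3 - <<'E'
from m import *
avg(k=1); topz((.499,-.305),.024,.03,.06)
E
```

```text
tcp [ 4.993e-01 -3.059e-01  2.990e-02 -0.000e+00  1.000e+00  5.000e-04] sd [0. 0. 0.] t 20.65 F [-3.   2.6  8.7] gap 0.0432131901069742
scene 209 [0.041  0.0434 0.0544] ctr [ 0.4976 -0.3042] 0.0239
side 294 [0.042  0.0458 0.0567] ctr [ 0.4991 -0.3048] 0.0239
```

>>> servo_tool --pt "0 0 0 0 0 0" --pt "0 0 0 0 0 0" --pt "0 0 0 0 0 0" --pt "0 0 0 0 0 0" --pt "0 0 0 0 0 0" --jaw 0.72

```text
time_s: 21.17
tcp_pos: [0.4991, -0.3059, 0.0281]
tcp_rot: [0.0, 1.0, 0.0, -0.0]
wrist_force: [0.7, -0.0, -1.0]
finger_gap: 0.0619
gripper_force: 0.0
```

>>> servo_tool --pt "0 0 -0.1 0 0 0" --pt "0 0 -0.3 0 0 0" --pt "0 0 -0.5 0 0 0" --pt "0 0 -0.6 0 0 0" --pt "0 0 -0.6 0 0 0"

```text
time_s: 21.58
tcp_pos: [0.503, -0.3089, 0.1555]
tcp_rot: [0.0, 1.0, -0.004, 0.005]
wrist_force: [0.8, 0.0, 0.9]
finger_gap: 0.0617
gripper_force: 0.0
```

```bash
python3 - <<'E'
from m import *
c=avg(k=3);P=cloud(c);topz((.499,-.305),.024,.029,.05)
Z['nest']=(.029,.045);print('cup',top(P,'nest'))
for n in ['axle','socket']:print(n,top(P,n))
E
```

```text
tcp [ 5.000e-01 -3.066e-01  1.499e-01  1.000e-04  1.000e+00 -2.000e-03] sd [0.0012 0.0009 0.0019] t 21.7333 F [-0.2  0.8 -1.4] gap 0.061343291259086455
scene 232 [0.0404 0.0419 0.0435] ctr [ 0.4988 -0.3059] 0.0233
side 371 [0.041  0.0425 0.0435] ctr [ 0.4995 -0.3054] 0.0236
cup [ 4.985e-01 -3.072e-01  4.630e-02  4.230e-02  4.360e-02  1.992e+03]
axle [ 6.020e-01 -1.459e-01  1.540e-02  6.450e-02  7.010e-02  7.300e+01]
socket [ 5.148e-01 -1.844e-01  5.310e-02  3.810e-02  3.950e-02  2.314e+03]
```

The cup is home (top at 42 mm). Next is the small brass axle.

>>> servo_tool --pt "-0.1 0.16 0 0 0 0" --pt "-0.22 0.32 0 0 0 0" --pt "-0.34 0.48 0 0 0 0" --pt "-0.46 0.64 0 0 0 0" --pt "-0.55 0.777 0 0 0 0" --jaw 0.62

```text
time_s: 22.25
tcp_pos: [0.6092, -0.148, 0.1459]
tcp_rot: [-0.0, 1.0, 0.001, -0.002]
wrist_force: [0.8, -0.8, -0.9]
finger_gap: 0.053
gripper_force: 0.0
```

>>> servo_tool --pt "0 0 0 0 0 0" --pt "0 0 0.05 0 0 0" --pt "0 0 0.1 0 0 0" --pt "0 0 0.1 0 0 0" --pt "0 0 0.1 0 0 0"

```text
time_s: 22.67
tcp_pos: [0.6067, -0.1512, 0.1256]
tcp_rot: [0.001, 1.0, 0.001, -0.002]
wrist_force: [-0.1, -0.1, 0.2]
finger_gap: 0.0531
gripper_force: 0.0
```

>>> servo_tool --pt "0 0 0 0 0 0" --pt "0 0 0 0 0 0" --pt "0 0 0 0 0 0"

```text
time_s: 22.92
tcp_pos: [0.6093, -0.1514, 0.1289]
tcp_rot: [0.001, 1.0, -0.0, 0.0]
wrist_force: [-0.1, 0.4, -0.4]
finger_gap: 0.053
gripper_force: 0.0
```

```bash
python3 - <<'E'
from m import *
c=avg(k=3);P=cloud(c);save(c,'w7.png');print(top(P,'axle'))
E
```

```text
tcp [ 6.094e-01 -1.511e-01  1.290e-01  8.000e-04  1.000e+00 -4.000e-04] sd [0.     0.0001 0.    ] t 23.0667 F [ 0.  -0.4 -0.1] gap 0.05290043166054882
[ 6.099e-01 -1.501e-01  2.410e-02  7.210e-02  7.350e-02  1.236e+03]
```

View pics/w7.png

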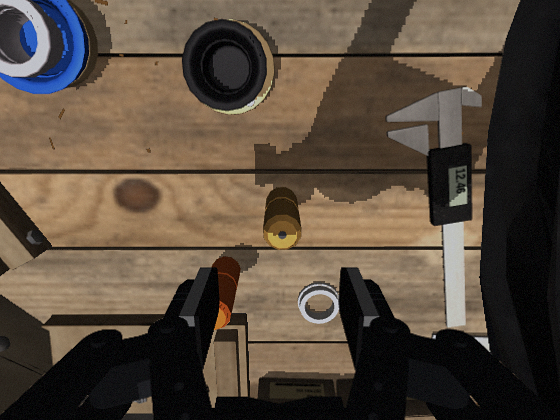

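The brass axle at (282,232) is centred between the fingers. The orange pin at (225,300) and lock ring at (319,302) lie ahead of the finger line, so they're clear. I'll descend and grip.

>>> servo_tool --pt "0 0.005 0.15 0 0 0" --pt "0 0.005 0.3 0 0 0" --pt "0 0.005 0.42 0 0 0" --pt "0 0.005 0.46 0 0 0" --pt "0 0.005 0.46 0 0 0"

```text
time_s: 23.48
tcp_pos: [0.6067, -0.1486, 0.0334]
tcp_rot: [0.0, 1.0, 0.001, -0.003]
wrist_force: [-0.8, 0.1, -0.3]
finger_gap: 0.0523
gripper_force: 0.0
```

>>> servo_tool --pt "0 0 0 0 0 0" --pt "0 0 0 0 0 0" --pt "0 0 0 0 0 0" --pt "0 0 0 0 0 0" --pt "0 0 0 0 0 0" --jaw 0.12 --squeeze 40

```text
time_s: 23.9
tcp_pos: [0.6112, -0.1502, 0.0389]
tcp_rot: [0.0, 1.0, -0.001, 0.002]
wrist_force: [0.4, -0.1, 5.8]
finger_gap: 0.0231
gripper_force: 39.7
```

>>> servo_tool --pt "0 0 0 0 0 0" --pt "0 0 0 0 0 0" --pt "0 0 0 0 0 0"

```text
time_s: 24.15
tcp_pos: [0.6112, -0.1502, 0.0388]
tcp_rot: [0.0, 1.0, -0.001, 0.002]
wrist_force: [-0.3, 1.1, 6.8]
finger_gap: 0.0232
gripper_force: 39.8
```

>>> servo_tool --pt "0 0 -0.06 0 0 0" --pt "0 0 -0.16 0 0 0" --pt "0 0 -0.28 0 0 0" --pt "0 0 -0.35 0 0 0" --pt "0 0 -0.35 0 0 0"

```text
time_s: 24.57
tcp_pos: [0.6119, -0.1505, 0.1108]
tcp_rot: [0.0, 1.0, -0.001, 0.004]
wrist_force: [1.0, 0.1, -1.8]
finger_gap: 0.0232
gripper_force: 39.7
```

>>> servo_tool --pt "0.14 -0.05 0 0 0 0" --pt "0.3 -0.11 0 0 0 0" --pt "0.42 -0.15 0 0 0 0" --pt "0.474 -0.173 0 0 0 0" --pt "0.474 -0.173 0 0 0 0"

```text
time_s: 24.98
tcp_pos: [0.5109, -0.184, 0.1045]
tcp_rot: [0.001, 1.0, 0.001, -0.002]
wrist_force: [0.6, 0.9, -2.9]
finger_gap: 0.0227
gripper_force: 39.6
```

>>> servo_tool --pt "0 0 0 0 0 0" --pt "0 0 0 0 0 0" --pt "0 0 0 0 0 0" --pt "0 0 0 0 0 0"

```text
time_s: 25.32
tcp_pos: [0.5155, -0.1839, 0.1065]
tcp_rot: [-0.0, 1.0, -0.0, 0.0]
wrist_force: [-0.3, -0.0, -3.4]
finger_gap: 0.0228
gripper_force: 39.6
```

```bash
python3 - <<'E'
from m import *
c=avg(k=2);save(c,'w8.png');P=cloud(c);Z['socket']=(.032,.042)
print('socket',top(P,'socket'))
held((.5155,-.1853),.012,.08,.1,(.034,.041))
E
```

```text
tcp [ 5.152e-01 -1.839e-01  1.064e-01 -7.000e-04  1.000e+00 -1.000e-04] sd [0.0001 0.     0.    ] t 25.4167 F [-0.4  0.4 -3.1] gap 0.022675527874418983
socket [ 5.149e-01 -1.848e-01  5.160e-02  3.830e-02  3.960e-02  2.207e+03]
scene part [ 0.5165 -0.1832] 68 block ((0.5181268453598022, -0.18432603776454926), 0.027550218626856804) 147
side part [ 0.5171 -0.1832] 116 block ((0.5175905823707581, -0.184482142329216), 0.026229441165924072) 222
```

View pics/w8.png

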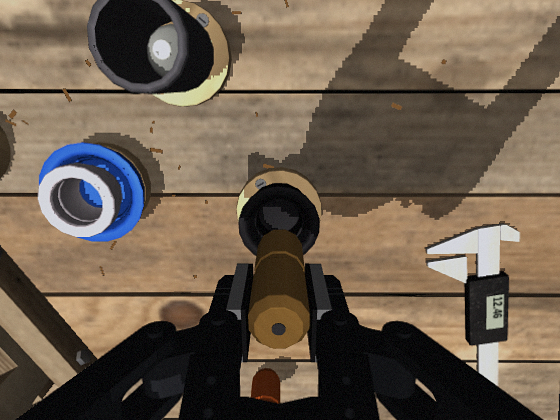

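The axle at (278,300) is upright and in line with the socket at (279,222). I'll lower it.

>>> servo_tool --pt "-0.004 -0.005 0.03 0 0 0" --pt "-0.004 -0.005 0.08 0 0 0" --pt "-0.004 -0.005 0.13 0 0 0" --pt "-0.004 -0.005 0.17 0 0 0" --pt "-0.004 -0.005 0.19 0 0 0"

```text
time_s: 25.93
tcp_pos: [0.5135, -0.1843, 0.0658]
tcp_rot: [0.0, 1.0, 0.001, -0.002]
wrist_force: [0.6, 0.9, -3.4]
finger_gap: 0.023
gripper_force: 39.6
```

>>> servo_tool --pt "0 0 0.025 0 0 0" --pt "0 0 0.05 0 0 0" --pt "0 0 0.075 0 0 0" --pt "0 0 0.088 0 0 0" --pt "0 0 0.088 0 0 0"

```text
time_s: 26.35
tcp_pos: [0.5158, -0.1853, 0.0528]
tcp_rot: [0.0, 1.0, 0.0, -0.0]
wrist_force: [-3.1, 2.4, 8.0]
finger_gap: 0.0228
gripper_force: 41.0
```

```bash
python3 - <<'E'
from m import *
avg(k=1); topz((.5165,-.185),.011,.075,.1)
E
```

```text
tcp [ 5.158e-01 -1.853e-01  5.280e-02  0.000e+00  1.000e+00  1.000e-04] sd [0. 0. 0.] t 26.4 F [-3.5  2.4  7.9] gap 0.02285170522726043
scene 36 [0.0858 0.0872 0.0877] ctr [ 0.515  -0.1857] 0.0095
side 47 [0.0851 0.0871 0.0891] ctr [ 0.5138 -0.1836] 0.0106
```

The axle's top is at about 86 mm, so it's home. I'll release it gently, lift and check.

>>> servo_tool --pt "0 0 0 0 0 0" --pt "0 0 0 0 0 0" --pt "0 0 0 0 0 0" --pt "0 0 0 0 0 0" --pt "0 0 0 0 0 0" --jaw 0.6

```text
time_s: 26.92
tcp_pos: [0.5152, -0.1852, 0.0506]
tcp_rot: [0.0, 1.0, -0.0, 0.0]
wrist_force: [0.1, 0.1, 0.5]
finger_gap: 0.0512
gripper_force: 0.0
```

>>> servo_tool --pt "0 0 -0.08 0 0 0" --pt "0 0 -0.25 0 0 0" --pt "0 0 -0.45 0 0 0" --pt "0 0 -0.65 0 0 0" --pt "0 0 -0.65 0 0 0"

```text
time_s: 27.33
tcp_pos: [0.5209, -0.1879, 0.1905]
tcp_rot: [-0.0, 1.0, -0.004, 0.008]
wrist_force: [2.4, -1.0, 0.6]
finger_gap: 0.0508
gripper_force: 0.0
```

>>> servo_tool --pt "0.2 -0.2 -0.2 0 0 0" --pt "0.35 -0.35 -0.4 0 0 0" --pt "0.35 -0.35 -0.5 0 0 0" --pt "0.35 -0.35 -0.5 0 0 0" --pt "0.35 -0.35 -0.5 0 0 0"

```text
time_s: 27.75
tcp_pos: [0.4461, -0.2585, 0.286]
tcp_rot: [0.002, 1.0, -0.003, 0.004]
wrist_force: [0.1, 0.2, -0.1]
finger_gap: 0.051
gripper_force: 0.0
```

```bash
python3 - <<'E'
from m import *
c=avg(k=6);save(c,'w9.png')
for xy,r,lo,hi in[((.415,-.2455),.026,.07,.09),((.47,-.3978),.024,.056,.08),((.4985,-.306),.026,.03,.05),((.516,-.185),.015,.07,.1)]: topz(xy,r,lo,hi,('scene','wrist'))
E
```

```text
tcp [ 4.450e-01 -2.547e-01  2.798e-01  3.000e-04  1.000e+00  9.000e-04] sd [0.0004 0.0011 0.0018] t 28.05 F [-0.3  1.1 -0.5] gap 0.05113495750773963
scene 187 [0.0776 0.0799 0.081 ] ctr [ 0.4152 -0.2451] 0.0226
wrist 661 [0.0803 0.081  0.0817] ctr [ 0.4134 -0.2458] 0.0219
scene 235 [0.0654 0.0676 0.0689] ctr [ 0.4697 -0.3963] 0.0215
wrist 903 [0.0681 0.0691 0.0699] ctr [ 0.4692 -0.397 ] 0.0204
scene 228 [0.0406 0.0424 0.0439] ctr [ 0.5001 -0.306 ] 0.0246
wrist 859 [0.0423 0.0431 0.0439] ctr [ 0.4983 -0.3069] 0.0231
scene 98 [0.0834 0.0865 0.088 ] ctr [ 0.5155 -0.1867] 0.012
wrist 479 [0.0856 0.087  0.0877] ctr [ 0.5142 -0.1859] 0.0121
```

View pics/w9.png

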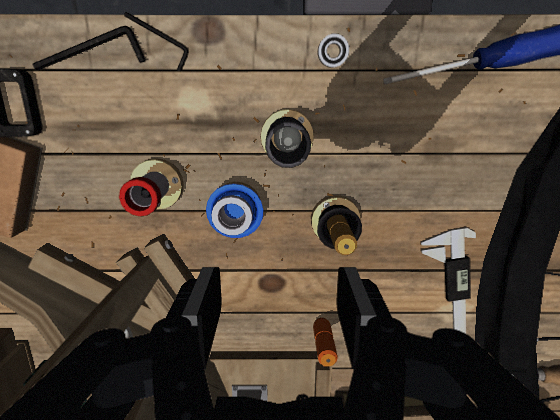

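The picture shows all four parts upright on their blocks: shell (288,135), sleeve (142,193), cup (236,212), axle (340,230). Their tops are at 80, 68, 42 and 86 mm as required. The bearing at (333,50) is untouched and the gripper is clear.

```bash
python3 -c "
from cell import env
print(env.finish_job())"
```

```text
the job is handed in; nothing more can be done
None
```

The job is handed in: shell, sleeve, cup and axle are each upright and fully home on their jig blocks, and I left the bearing and lock ring alone (the lock ring was out of view in the last picture), finishing at about 28 s of the 112 s allowed.

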